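Hold a signal lamp pressed down in the sprung test cradle

TASK

Pull the blue cabinet's drawer well open by its handle, lift out the amber signal lamp, seat it upright, lens down, in the yellow sprung ring of the test jig and press it straight down until the ring is fully down on its stop. Finish while still holding the lamp pressed down: do not let go. Leave the blue lamp in its nest and do not disturb the screwdriver or the mug.

Things in the scene. Friction and masses are not known exactly. Their poses are not given: they have to be found in the camera images.
- drawer (a joint): the drawer's opening in m: 0 shut, as at the start, 0.17 fully out; it slides along the cabinet's -x with light friction (about 2 N) and stays where left. Grey front panel 114 mm high, its top edge 126 mm above the bench; the drawer's side walls reach 66 mm above the bench, its floor 22 mm
- drawer_handle (a point): middle of the drawer's steel handle bar, 10 mm thick, 100 mm long along y, its axis 45 mm clear of the front panel, 95 mm above the bench; moves with the drawer. Axes as the cabinet's: the drawer opens along -x. The blue sheet-metal cabinet, fixed on the bench, is 240 x 240 x 130 mm high; its body begins 57 mm behind (+x of) the shut drawer's handle
- lamp_amber: signal lamp, orange-amber round lens below (56 mm diameter, its centre 23 mm above the underside; flat underside 32 mm across), black neck with an amber band above, 28 mm diameter, from 47 to 93 mm above the underside: grip it there. 0.11 to 0.22 kg. Stands upright in one of the drawer's two nests. Origin: centre of the flat underside; z up along the neck
- lamp_blue: the same lamp with a blue lens and band, in the other nest, to be left there. Origin: centre of its underside. The two black nests (14 mm high, 31 mm inner radius) stand on the drawer's floor 53 mm either side of its middle, 85 mm behind the front panel's outer face, under the cabinet's top while the drawer is shut; either lamp can be in either nest
- jig: test jig fixed on the bench: aluminium base 120 x 120 x 20 mm with three spring posts, and a grey meter box 40 (x) x 120 (y) x 50 high on its +x side. Origin: centre of the base's underside, straight under the ring's axis
- ring_top (a point): centre of the top face of the jig's yellow sprung ring (82 mm outer, 50 mm inner diameter, 10 mm thick), 75 mm above the bench when up. The ring moves straight down on springs. A lamp seated in it upright has its flat underside 10 mm below this point
- ring (a joint): how far the sprung ring is pressed down, in m: 0 up, 0.014 on its hard stop. It takes about 4 N to start it and 11 N to hold it fully down; it springs back up when let go
- screwdriver: screwdriver lying on the bench, about 200 mm long; to be left alone
- mug: white mug on the bench, 80 mm diameter, 95 mm high; to be left alone

How it is judged:
By the outcome, as a careful person would: the job done as asked, in the order asked, and still so for the second after the job is handed in, while the arm keeps its last pose, push and grip.
It also fails if it takes over 51 s, if anything falls off the work surface, if the arm or the gripper's body presses on something with over 40 N, if the wrist force passes 120 N, or if a joint passes its speed limit or range.

ROBOT

A 6-joint arm with a two-finger parallel gripper is mounted at the origin on the work surface. World frame = base frame: x ahead of the robot, y to its left, z up, the work surface at z = 0. Lengths are in m, angles in rad, forces in N, time in s.
With the tool pointing down it reaches from about 0.375 to 0.925 m from the base axis. Payload 5.7 kg.
Tool frame: the origin (TCP) lies between the finger pads; the fingertips stand 22 mm ahead of it and the grasp point (between the pads) lies 3 mm ahead of it (tips_ahead is the distance from the TCP to the fingertips, in m); z points along the fingers, y is the line along which they close (so a half turn about z gives the same grasp; the last joint's range is limited). The gripper opens to 88 mm and grips with 3 to 60 N. Pads are 20 mm wide; open, the fingers measure 115 mm over their backs; the gripper's body (75 mm by 178 mm) begins 61 mm behind the grasp point.
Start: joints at [1.012, 0.359, 1.51, -0, 1.272, -0.115], TCP at [0.258, 0.542, 0.218] pointing down, gripper open.
Joint ranges: [-2.97, 2.97], [-1.01, 2.36], [0.21, 2.38], [-0.96, 4.11], [0.2, 2.71], [-2.98, 2.98]. Speed limits (rad/s): [2.39, 2.39, 3.14, 3.14, 3.14, 3.14].

INTERFACE

Orientations are given as a rotation vector (axis times angle).
In Python, from cell import * gives the robot as it stands.
- The arm moves only by the tool jog_arm, never from a script. Its arguments are lists of equal length, an entry for each row: "translation": the shift along the world's x, y, z scaled (see below), a list of three; "delta_rot": the turn, a rotation vector about the world's x, y, z scaled (see below), a list of three. A call has 1 to 10 rows; each row is the pose to reach, as a shift and turn from the pose commanded when the call began; what a row does not reach only later rows make up. The controller multiplies each number of a shift by 60 cm and each number of a turn by pi/4 rad. A row lasts 1/8 s, in which the tool goes at most 62.5 mm and 10.7 degrees, less where a joint would pass 70% of its speed; a pose out of reach is approached as far as the arm can. A call with a number of a shift or a turn outside -1 to 1 is refused whole. A call with a gripper value outside its range is refused whole. "fingers" is the closure, from 0 (fully open) to 1 (shut), set as the call begins (left out, the last holds). The fingers move at their own pace and stop on an object; "squeeze" is the grip in N (left out, the last holds). Time passes only in rows, so rows that repeat a pose let the fingers close. It gives the time, the measured TCP pose, the force, the opening and the grip force at its end, in the units of the state.
- sense(): the state, without advancing time (a new reading comes with each control period).
- get_image(name): name is "side" or "top"; returns (picture, depth): 400x640x3 uint8, blue, green, red; 400x640 float32, m along the optical axis (not along the pixel's ray), 0 where there is no reading.
- camera_model(name): a dict with "mtx" (3x3 intrinsics, pixels), "k1" (the pictures are not rectified: a ray, as slopes to the right and down, at radius r is drawn at 1 + k1 r^2 times it, then the intrinsics apply), "R" (3x3) and "t" (3): a world point X has camera coordinates R X + t. Camera axes: x right, y down, z forward; pixel columns grow to the right and rows downward; lengths in m; the calibration is good to about 2 mm. A picture is of the moment at which its call begins. camera_model takes no time and is no camera call.
- close_job(): hands the job in; it is judged then, once.
Trained networks look in the newest picture that a camera, given by its name, has taken for a name from the list of things; names that differ only in an ending like _2 or _b are one class to them, and where a whole thing is asked for, a point or a joint stands for the part that bears it (a point fixed in the world has none). Each returns a list of dicts, best first, with "score" (0 to 1); they miss things now and then, are a little off and sometimes report something else, mostly with a low value. They report only what shows in the picture. A call takes as long as a camera call.
- find_in(label, camera): "point" ([x, y, z] in m, in the coordinates of the camera as it stood for that picture, good to about 4 mm: the middle of the surface that is visible of it).
- regions_of(label, camera): "region" (400x640 bool, what is visible of it).
- place_of(label, camera): "point" ([x, y, z] in m, in the coordinates of the camera as it stood for that picture, good to about 4 mm: a listed point, or the origin of a listed thing).
The state is a dict: "time_s": time; "joint_positions": joint angles; "joint_velocities": joint speeds; "joint_efforts": joint torques, N m; "tool_pos": TCP position; "eef_rot": TCP orientation; "contact_force": force on the tool from outside, world axes, zero at the start; "ft_torque": the same for the moment, N m; "finger_gap": opening from 0.0 (shut) to 1.0 (fully open); "gripper_force": force on a finger pad.
Only numpy, scipy, OpenCV 4.12 (cv2) and the standard library are available. Lean on these libraries where they do the work, as an engineer would, in place of code of your own. Each camera call takes 0.05 s, during which the arm holds its last target. There are 200 camera calls.

## Working session

There is one attempt and no reset: what is moved stays moved. The work goes in short steps, Python scripts to look and compute and a tool call to move; the robot and the scene stay as the last step left them, time stands still between calls to the robot, and variables do not carry over. Pictures are saved under pics/ and viewed, at most 10 in all, crops included, and the job is handed in when it is done.

Besides the shell and the picture viewer there is one more tool, called after "Emit:" as name(argument=value, ...) on one line, values as JSON. jog_arm: Moves the arm, as the interface text tells. Shifts and turns lie within -1 to 1; 1 stands for 60 cm of shift or pi/4 rad of turn. Its arguments: {"type":"object","properties":{"translation":{"type":"array"},"delta_rot":{"type":"array"},"fingers":{"type":"number"},"squeeze":{"type":"number"}},"required":["translation","delta_rot"]}

```bash
mkdir -p pics; cat > h.py <<'E'
from cell import *
import numpy as np, cv2
from scipy.spatial.transform import Rotation as Ro
def w(p,cam):
    m=camera_model(cam); return np.array(m["R"]).T@(np.array(p)-np.array(m["t"]))
def cloud(d,cam):
    m=camera_model(cam);K=np.array(m["mtx"])
    v,u=np.mgrid[0:400,0:640]
    xy=cv2.undistortPoints(np.stack([u,v],-1).reshape(-1,1,2).astype(float),K,np.array([m["k1"],0,0,0.])).reshape(400,640,2)
    P=np.dstack([xy*d[...,None],d]); return (P-np.array(m["t"]))@np.array(m["R"])
E
python3 - <<'E'
from h import *
np.set_printoptions(precision=4,suppress=True)
ims=[]
for c in("side","top"):
    im,d=get_image(c); ims.append(im); np.save(c+'_d.npy',d);cv2.imwrite(f'pics/{c}0.png',im)
    for l in("drawer_handle","ring_top","jig","mug","screwdriver","lamp_amber"):
        r=place_of(l,c)[:2]
        print(c,l,[(w(x["point"],c).round(4),round(x["score"],2)) for x in r])
s=sense();print(s["time_s"],s["tool_pos"],s["eef_rot"],s["finger_gap"])
E
```

```text
side drawer_handle [(array([ 0.568 , -0.1388,  0.0964]), 0.94)]
side ring_top [(array([0.5213, 0.1351, 0.0773]), 0.73)]
side jig [(array([0.523 , 0.1311, 0.0004]), 0.57)]
side mug [(array([0.5462, 0.4831, 0.0036]), 0.71)]
side screwdriver [(array([ 0.7096,  0.2348, -0.0002]), 0.7)]
side lamp_amber []
top drawer_handle [(array([ 0.5728, -0.1375,  0.0923]), 0.7)]
top ring_top [(array([0.5192, 0.1323, 0.0749]), 0.63)]
top jig [(array([ 0.52  ,  0.1297, -0.0021]), 0.68)]
top mug [(array([0.5438, 0.4826, 0.0003]), 0.89)]
top screwdriver [(array([0.7094, 0.2378, 0.0008]), 0.64)]
top lamp_amber []
0.7 [0.2576 0.5418 0.2178] [-0.6914 -3.0645  0.0001] 0.9993381475169102
```

View pics/side0.png

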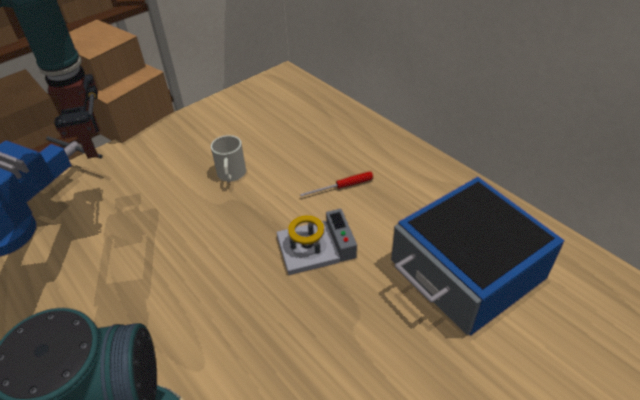

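View pics/top0.png

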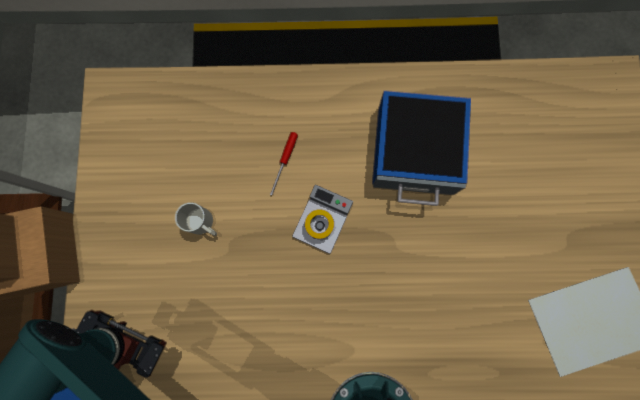

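```bash
python3 - <<'E'
from h import *
np.set_printoptions(precision=4,suppress=True)
for c in("side","top"):
    P=cloud(np.load(c+'_d.npy'),c)
    z=P[...,2]
    m=(abs(z-.13)<.006)&(P[...,0]>.5)&(P[...,1]<.1)&(P[...,0]<1)
    pts=P[m][:,:2].astype(np.float32); r=cv2.minAreaRect(pts); print(c,len(pts),r, P[m].mean(0))
    m=(abs(z-.096)<.012)&(P[...,0]>.5)&(P[...,0]<.61)&(P[...,1]<0)&(P[...,1]>-.3)
    pts=P[m][:,:2].astype(np.float32)
    if len(pts): print(cv2.minAreaRect(pts),P[m].mean(0))
s=sense();print(Ro.from_rotvec(s["eef_rot"]).as_matrix())
E
```

```text
side 10536 ((0.7424179315567017, -0.1574125587940216), (0.24292127788066864, 0.2561434209346771), 83.13988494873047) [ 0.7304 -0.1678  0.1325]
((0.5858213305473328, -0.1725541055202484), (0.04808967560529709, 0.17865265905857086), 0.29494789242744446) [ 0.5877 -0.1739  0.0982]
top 7488 ((0.7438164949417114, -0.15706706047058105), (0.24190758168697357, 0.2542210817337036), 83.39802551269531) [ 0.7409 -0.1569  0.1315]
((0.5865947008132935, -0.1705073118209839), (0.04645320028066635, 0.1769559383392334), 0.043723493814468384) [ 0.5834 -0.15    0.0981]
[[-0.9031  0.4294 -0.    ]
 [ 0.4294  0.9031 -0.    ]
 [ 0.     -0.     -1.    ]]
```

The side and top views agree. The handle is at about (0.571, -0.138) with cabinet yaw about -6.7°, and the ring is at about (0.52, 0.133). In the top picture the handle is near pixel (418, 195), the ring near (320, 225), the mug near (192, 220) and the screwdriver near (285, 165). The way to the handle is clear.

Emit:
jog_arm(translation=[[0.267,-0.6,0.05],[0.267,-0.6,0.05],[0.267,-0.6,0.05],[0.267,-0.6,0.05],[0.267,-0.6,0.05],[0.267,-0.6,0.05],[0.267,-0.6,0.05],[0.267,-0.6,0.05]], delta_rot=[[0,0,-0.889],[0,0,-0.889],[0,0,-0.889],[0,0,-0.889],[0,0,-0.889],[0,0,-0.889],[0,0,-0.889],[0,0,-0.889]], fingers=0.545)

```text
time_s: 1.7
tool_pos: [0.4185, 0.1807, 0.248]
eef_rot: [1.702, 2.64, 0.001]
contact_force: [-0.7, 1.0, 0.2]
finger_gap: 0.454
gripper_force: 0.0
```

Emit:
jog_arm(translation=[[0.256,-0.533,-0.08],[0.256,-0.533,-0.08],[0.256,-0.533,-0.08],[0.256,-0.533,-0.08],[0.256,-0.533,-0.08],[0.256,-0.533,-0.08],[0.256,-0.533,-0.08],[0.256,-0.533,-0.08],[0.256,-0.533,-0.08]], delta_rot=[[0,0,-0.696],[0,0,-0.696],[0,0,-0.696],[0,0,-0.696],[0,0,-0.696],[0,0,-0.696],[0,0,-0.696],[0,0,-0.696],[0,0,-0.696]])

```text
time_s: 2.82
tool_pos: [0.5709, -0.136, 0.1999]
eef_rot: [-2.346, -2.089, -0.0]
contact_force: [-0.2, -0.5, 0.1]
finger_gap: 0.452
gripper_force: 0.0
```

```bash
python3 - <<'E'
from h import *
np.set_printoptions(precision=4,suppress=True)
for c in("side","top"):
    im,d=get_image(c)
    if c=="side": cv2.imwrite('pics/s1.png',cv2.resize(im[150:350,340:600],None,fx=3,fy=3)[:600])
    for x in place_of("drawer_handle",c)[:2]: print(c,w(x["point"],c),x["score"])
s=sense();print(s["tool_pos"]);print(Ro.from_rotvec(s["eef_rot"]).as_matrix())
E
```

```text
side [ 0.5705 -0.139   0.0951] 0.72
top [ 0.5749 -0.1361  0.0938] 0.88
[ 0.5713 -0.137   0.2001]
[[ 0.1164  0.9932  0.0003]
 [ 0.9932 -0.1164 -0.    ]
 [ 0.      0.0003 -1.    ]]
```

View pics/s1.png

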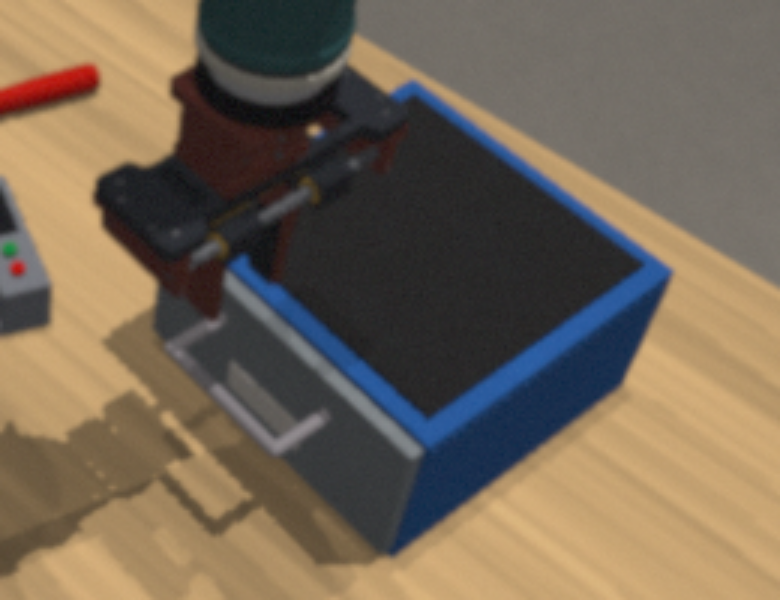

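The gripper stands over the handle, which shows in the crop around (230, 390), and the fingers are aligned along the cabinet's x. I'll go down and close.

Emit:
jog_arm(translation=[[0,0,-0.08],[0,0,-0.15],[0,0,-0.17],[0,0,-0.17]], delta_rot=[[0,0,0],[0,0,0],[0,0,0],[0,0,0]])

```text
time_s: 3.52
tool_pos: [0.5713, -0.1377, 0.0977]
eef_rot: [-2.348, -2.086, 0.001]
contact_force: [0.4, 0.2, -0.0]
finger_gap: 0.455
gripper_force: 0.0
```

Emit:
jog_arm(translation=[[0,0,0],[0,0,0],[0,0,0],[0,0,0]], delta_rot=[[0,0,0],[0,0,0],[0,0,0],[0,0,0]], fingers=1, squeeze=20)

```text
time_s: 4.03
tool_pos: [0.5716, -0.1381, 0.0982]
eef_rot: [2.348, 2.086, 0.0]
contact_force: [-1.1, -0.3, -0.2]
finger_gap: 0.037
gripper_force: 0.0
```

```bash
python3 - <<'E'
from h import *
np.set_printoptions(precision=4,suppress=True)
for c in("side","top"):
    im,d=get_image(c)
    if c=="side": cv2.imwrite('pics/s2.png',cv2.resize(im[200:350,370:570],None,fx=4,fy=4)[:600])
    for x in place_of("drawer_handle",c)[:2]: print(c,w(x["point"],c),x["score"])
s=sense();print(s["tool_pos"],s["finger_gap"],s["gripper_force"],s["contact_force"])
E
```

```text
side [ 0.5701 -0.138   0.0967] 0.6
top [ 0.5718 -0.1354  0.0925] 0.85
[ 0.5714 -0.1379  0.0977] 0.0021739367831069877 0.0 [-0.4818 -1.0528 -0.4172]
```

View pics/s2.png

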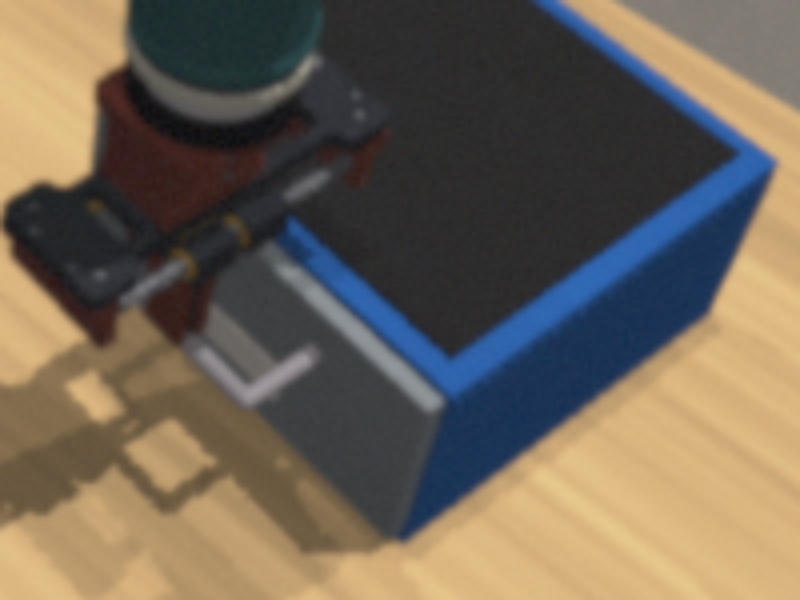

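```bash
python3 - <<'E'
from h import *
np.set_printoptions(precision=4,suppress=True)
o=np.array([.5714,-.1379]);a=np.radians(-6.7);ex=np.array([np.cos(a),np.sin(a)]);ey=np.array([-ex[1],ex[0]])
im,d=get_image("side");P=cloud(d,"side")
X=(P[...,:2]-o)@ex;Y=(P[...,:2]-o)@ey
print("side: u,v, X,Y,Z mm")
for v in range(272,302,3):
    print(v,[(u,*(1e3*np.array([X[v,u],Y[v,u],P[v,u,2]])).astype(int)) for u in range(404,440,4)])
# before the gripper came
for c in("side","top"):
    P=cloud(np.load(c+'_d.npy'),c)
    X=(P[...,:2]-o)@ex;Y=(P[...,:2]-o)@ey;z=P[...,2]
    m=(z>.075)&(z<.112)&(X<.03)&(X>-.05)&(abs(Y)<.04)
    print(c,m.sum(),np.median(P[m],0),np.percentile(X[m],[5,50,95]),np.percentile(z[m],[5,50,95]))
    m=(abs(z-.1)<.05)&(X<.06)&(X>-.05)&(abs(Y)<.07)
    print(np.percentile(Y[m],[2,98]))
E
```

```text
side: u,v, X,Y,Z mm
272 [(404, np.int64(-57), np.int64(-25), np.int64(202)), (408, np.int64(-50), np.int64(-28), np.int64(200)), (412, np.int64(-12), np.int64(-4), np.int64(144)), (416, np.int64(-9), np.int64(-10), np.int64(149)), (420, np.int64(3), np.int64(-9), np.int64(138)), (424, np.int64(45), np.int64(15), np.int64(78)), (428, np.int64(47), np.int64(7), np.int64(85)), (432, np.int64(45), np.int64(-4), np.int64(99)), (436, np.int64(46), np.int64(-12), np.int64(107))]
275 [(404, np.int64(-57), np.int64(-26), np.int64(195)), (408, np.int64(-11), np.int64(6), np.int64(123)), (412, np.int64(-12), np.int64(-4), np.int64(135)), (416, np.int64(-7), np.int64(-10), np.int64(138)), (420, np.int64(4), np.int64(-10), np.int64(128)), (424, np.int64(46), np.int64(15), np.int64(66)), (428, np.int64(45), np.int64(4), np.int64(80)), (432, np.int64(47), np.int64(-3), np.int64(87)), (436, np.int64(46), np.int64(-14), np.int64(99))]
278 [(404, np.int64(46), np.int64(68), np.int64(0)), (408, np.int64(-9), np.int64(6), np.int64(112)), (412, np.int64(-10), np.int64(-4), np.int64(124)), (416, np.int64(
[... 2902 characters left out ...]
4(99)), (436, np.int64(13), np.int64(-49), np.int64(97))]
299 [(404, np.int64(9), np.int64(26), np.int64(1)), (408, np.int64(15), np.int64(20), np.int64(2)), (412, np.int64(22), np.int64(15), np.int64(1)), (416, np.int64(30), np.int64(11), np.int64(0)), (420, np.int64(37), np.int64(6), np.int64(0)), (424, np.int64(44), np.int64(2), np.int64(-1)), (428, np.int64(-3), np.int64(-45), np.int64(96)), (432, np.int64(1), np.int64(-50), np.int64(99)), (436, np.int64(10), np.int64(-53), np.int64(94))]
side 192 [ 0.5701 -0.1395  0.0996] [-0.0043 -0.0014  0.0035] [0.0945 0.0996 0.1027]
[-0.0671  0.0653]
top 107 [ 0.5724 -0.1373  0.0986] [-0.0027  0.0012  0.0059] [0.0933 0.0986 0.1027]
[-0.0656  0.0655]
```

Emit:
jog_arm(translation=[[0,0,0.01],[0,0,0.01],[0,0,0.01],[0,0,0.01]], delta_rot=[[0,0,0],[0,0,0],[0,0,0],[0,0,0]], fingers=0.545)

```text
time_s: 4.78
tool_pos: [0.5713, -0.1379, 0.1037]
eef_rot: [-2.348, -2.087, 0.0]
contact_force: [0.1, 0.1, -0.1]
finger_gap: 0.422
gripper_force: 0.0
```

```bash
cat > g.py <<'E'
from h import *
np.set_printoptions(precision=1,suppress=True)
s=sense();o=s["tool_pos"];R=Ro.from_rotvec(s["eef_rot"]).as_matrix()
print(o*1e3 if hasattr(o,'shape') else o,s["finger_gap"],s["contact_force"])
im,d=get_image("side");P=cloud(d,"side")
L=(P-np.array(o))@R*1e3   # tool frame, mm
ok=(d>0)&(P[...,2]>.1)&(abs(L[...,0])<60)&(abs(L[...,1])<110)&(L[...,2]>-200)&(L[...,2]<30)
for y in range(-100,70,8):
    m=ok&(abs(L[...,1]-y)<4)&(L[...,1]<40)
    if m.sum()>3: print(y,m.sum(),"front z max",np.percentile(L[m][:,2],[90,98]),"x",np.percentile(L[m][:,0],[5,95]))
E
python3 g.py
```

```text
[ 571.3 -137.9  103.7] 0.4218835577967855 [ 0.1  0.1 -0.1]
-92 120 front z max [-116.8 -111.8] x [-30.4  24.8]
-84 317 front z max [-91.  -87.6] x [-31.9  28.3]
-76 173 front z max [-100.2  -89.8] x [-31.9  27.9]
-68 159 front z max [-126.8 -101.7] x [-30.9  27.9]
-60 89 front z max [-103.1 -100.1] x [-27.   23.3]
-52 94 front z max [-103.2 -100. ] x [-26.8  20.1]
-44 582 front z max [-107.5  -96.7] x [-29.9  19.7]
-36 373 front z max [-109.8  -63.2] x [-32.3  23.5]
-28 369 front z max [-19.6 -11.2] x [-32.3  22.1]
-20 140 front z max [-98.7 -19.2] x [-32.7 -10.3]
-12 113 front z max [-104.3 -101.1] x [-35.6 -19.4]
-4 123 front z max [2.6 3.4] x [-38.3  -4.9]
4 114 front z max [2.7 3.4] x [-42.4  -4.1]
12 93 front z max [-15.6   2.1] x [-49.    2.2]
20 291 front z max [-12.5   1.1] x [-32.6   4.6]
28 100 front z max [-19.8   3.4] x [-49.4 -10.4]
36 80 front z max [-92.9   3.2] x [-48.8 -16.7]
```

The cloud shows the real gripper about 31 mm higher than the reported TCP: the fingertips show at -11 mm instead of +22, and the body at -88 instead of -58. I'll lower by that amount and watch the force.

Emit:
jog_arm(translation=[[0,0,-0.02],[0,0,-0.04],[0,0,-0.06],[0,0,-0.06]], delta_rot=[[0,0,0],[0,0,0],[0,0,0],[0,0,0]])

```text
time_s: 5.32
tool_pos: [0.5702, -0.1375, 0.0661]
eef_rot: [-2.346, -2.085, 0.002]
contact_force: [0.2, 0.5, 0.1]
finger_gap: 0.456
gripper_force: 0.0
```

Emit:
jog_arm(translation=[[0,0,0],[0,0,0],[0,0,0],[0,0,0]], delta_rot=[[0,0,0],[0,0,0],[0,0,0],[0,0,0]], fingers=1, squeeze=20)

```text
time_s: 5.82
tool_pos: [0.5722, -0.1381, 0.0682]
eef_rot: [2.347, 2.086, 0.001]
contact_force: [1.0, 0.1, 1.2]
finger_gap: 0.112
gripper_force: 20.0
```

Emit:
jog_arm(translation=[[-0.03,0.0035,0],[-0.065,0.0075,0],[-0.1,0.0117,0],[-0.135,0.0158,0],[-0.17,0.02,0],[-0.205,0.024,0],[-0.24,0.028,0],[-0.265,0.031,0],[-0.265,0.031,0],[-0.265,0.031,0]], delta_rot=[[0,0,0],[0,0,0],[0,0,0],[0,0,0],[0,0,0],[0,0,0],[0,0,0],[0,0,0],[0,0,0],[0,0,0]])

```text
time_s: 7.08
tool_pos: [0.4117, -0.119, 0.0681]
eef_rot: [-2.348, -2.086, 0.001]
contact_force: [-0.7, 2.5, 6.7]
finger_gap: 0.105
gripper_force: 20.0
```

Emit:
jog_arm(translation=[[0,0,0],[0,0,0],[0,0,0.05],[0,0,0.12],[0,0,0.2],[0,0,0.25],[0,0,0.25]], delta_rot=[[0,0,0],[0,0,0],[0,0,0],[0,0,0],[0,0,0],[0,0,0],[0,0,0]], fingers=0.545)

```text
time_s: 7.95
tool_pos: [0.414, -0.1202, 0.2197]
eef_rot: [2.345, 2.084, 0.003]
contact_force: [-0.1, 0.2, 0.4]
finger_gap: 0.456
gripper_force: 0.0
```

```bash
python3 - <<'E'
from h import *
np.set_printoptions(precision=4,suppress=True)
for c in("side","top"):
    im,d=get_image(c)
    np.save(c+'_d2.npy',d); cv2.imwrite(f'pics/{c}2.png',im)
    for l in("drawer_handle","lamp_amber","lamp_blue","ring_top","jig"):
      for x in place_of(l,c)[:2]: print(c,l,w(x["point"],c),x["score"])
s=sense();print(s["tool_pos"],s["joint_positions"],s["time_s"],s["contact_force"])
E
```

```text
side drawer_handle [ 0.4067 -0.1162  0.0956] 0.77
side lamp_amber [ 0.536  -0.1877  0.0255] 0.58
side lamp_blue [ 0.5462 -0.0797  0.0251] 0.83
side ring_top [0.5193 0.135  0.0774] 0.59
side ring_top [ 0.5456 -0.079   0.0268] 0.25
side jig [0.5224 0.1338 0.0022] 0.69
top drawer_handle [ 0.4116 -0.1161  0.0939] 0.77
top lamp_amber [ 0.5365 -0.1849  0.0192] 0.71
top lamp_blue [ 0.5444 -0.0786  0.0216] 0.89
top ring_top [0.5208 0.1302 0.0756] 0.78
top jig [ 0.5202  0.1298 -0.0027] 0.82
[ 0.4123 -0.1193  0.2174] [-0.4429  0.1095  1.8559  0.      1.177  -0.325 ] 8.55 [ 0.008  -0.2294  1.3354]
```

View pics/side2.png

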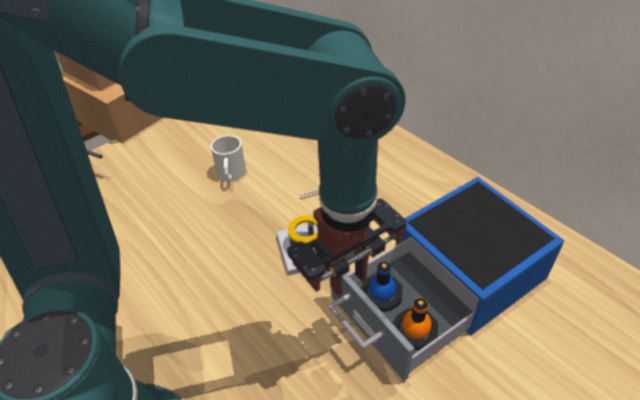

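The side view shows the drawer well open. The blue lamp is at pixel (383, 285), and the amber one at (417, 322) is in the right-hand nest. I'll fit the amber neck from the cloud while I hover.

```bash
python3 - <<'E'
from h import *
np.set_printoptions(precision=4,suppress=True)
for c in("side","top"):
    P=cloud(np.load(c+'_d2.npy'),c)
    for n,lo,hi in(("neck",.08,.11),("top",.111,.125),("lens",.03,.065)):
        m=(np.hypot(P[...,0]-.536,P[...,1]+.1865)<.035)&(P[...,2]>lo)&(P[...,2]<hi)
        if m.sum()>5:
            q=P[m]; print(c,n,m.sum(),q.mean(0),q[:,:2].min(0),q[:,:2].max(0),q[:,2].max())
    q=P[(np.hypot(P[...,0]-.536,P[...,1]+.1865)<.035)]
    m=camera_model(c);print("cam",-np.array(m["R"]).T@m["t"])
    # ring top fit
    m=(abs(P[...,2]-.075)<.006)&(np.hypot(P[...,0]-.52,P[...,1]-.132)<.06)
    q=P[m][:,:2].astype(np.float32); print("ring",m.sum(),cv2.minEnclosingCircle(q) if len(q) else None, cv2.fitEllipse(cv2.convexHull(q)) if len(q)>20 else None)
P=cloud(np.load('top_d.npy'),'top')
m=(abs(P[...,2]-.075)<.006)&(np.hypot(P[...,0]-.52,P[...,1]-.132)<.06)
q=P[m][:,:2].astype(np.float32); print("ring top0",m.sum(),cv2.minEnclosingCircle(q), cv2.fitEllipse(cv2.convexHull(q)))
P=cloud(np.load('side_d.npy'),'side')
m=(abs(P[...,2]-.075)<.006)&(np.hypot(P[...,0]-.52,P[...,1]-.132)<.06)
q=P[m][:,:2].astype(np.float32); print("ring side0",m.sum(),cv2.minEnclosingCircle(q), cv2.fitEllipse(cv2.convexHull(q)))
E
```

```text
side neck 132 [ 0.5243 -0.1918  0.0952] [ 0.5182 -0.2002] [ 0.5391 -0.1754] 0.10993237298985578
side top 176 [ 0.5317 -0.1867  0.1159] [ 0.5179 -0.2004] [ 0.5469 -0.1711] 0.12140928755070635
side lens 494 [ 0.5249 -0.1961  0.0505] [ 0.5014 -0.2212] [ 0.5708 -0.1518] 0.0648891899196431
cam [ 0.0726 -0.48    0.9118]
ring 410 ((0.5195744037628174, 0.13133613765239716), 0.04155206307768822) ((0.5169385075569153, 0.13424229621887207), (0.0669565498828888, 0.08526679873466492), 140.8136749267578)
top neck 13 [ 0.5358 -0.1736  0.0954] [ 0.5268 -0.1944] [ 0.5437 -0.1704] 0.10883622462884103
top top 78 [ 0.5362 -0.1853  0.115 ] [ 0.5257 -0.201 ] [ 0.5478 -0.1701] 0.12071829574760042
top lens 103 [ 0.5541 -0.1748  0.0463] [ 0.5336 -0.2211] [ 0.5706 -0.1517] 0.06491764154749957
cam [0.3887 0.113  1.2919]
ring 421 ((0.521907389163971, 0.13220828771591187), 0.04097529500722885) ((0.5216915011405945, 0.13217438757419586), (0.07988696545362473, 0.08084552735090256), 109.03590393066406)
ring top0 430 ((0.5215708613395691, 0.13241992890834808), 0.040855567902326584) ((0.5215805768966675, 0.132065549492836), (0.07949422299861908, 0.08105681091547012), 103.6299819946289)
ring side0 605 ((0.5204266309738159, 0.1304742991924286), 0.042843811213970184) ((0.5209237933158875, 0.1299966722726822), (0.08082762360572815, 0.08458618074655533), 146.5299530029297)
```

Emit:
jog_arm(translation=[[0.09,-0.05,0],[0.18,-0.1,0],[0.206,-0.112,0],[0.206,-0.112,0],[0.206,-0.112,0]], delta_rot=[[0,0,0],[0,0,0],[0,0,0],[0,0,0],[0,0,0]], fingers=0.32)

```text
time_s: 9.18
tool_pos: [0.5342, -0.1855, 0.2174]
eef_rot: [-2.346, -2.086, 0.001]
contact_force: [0.2, 0.1, -0.2]
finger_gap: 0.686
gripper_force: 0.0
```

Emit:
jog_arm(translation=[[-0.002,0,-0.07],[-0.002,0,-0.15],[-0.002,0,-0.2],[-0.002,0,-0.23],[-0.002,0,-0.25],[-0.002,0,-0.25]], delta_rot=[[0,0,0],[0,0,0],[0,0,0],[0,0,0],[0,0,0],[0,0,0]])

```text
time_s: 9.93
tool_pos: [0.5337, -0.1859, 0.0676]
eef_rot: [-2.347, -2.086, 0.001]
contact_force: [-0.4, 0.1, 1.3]
finger_gap: 0.679
gripper_force: 0.0
```

Emit:
jog_arm(translation=[[0,0,0],[0,0,0],[0,0,0],[0,0,0],[0,0,0]], delta_rot=[[0,0,0],[0,0,0],[0,0,0],[0,0,0],[0,0,0]], fingers=1, squeeze=40)

```text
time_s: 10.55
tool_pos: [0.535, -0.1867, 0.0681]
eef_rot: [2.348, 2.086, 0.0]
contact_force: [-0.6, 0.5, 4.4]
finger_gap: 0.313
gripper_force: 40.0
```

Emit:
jog_arm(translation=[[0,0,0.03],[0,0,0.1],[0,0,0.19],[0,0,0.27],[0,0,0.28],[0,0,0.28]], delta_rot=[[0,0,0],[0,0,0],[0,0,0],[0,0,0],[0,0,0],[0,0,0]])

```text
time_s: 11.3
tool_pos: [0.5344, -0.1863, 0.2351]
eef_rot: [-2.348, -2.086, 0.0]
contact_force: [-0.6, 0.7, -1.8]
finger_gap: 0.313
gripper_force: 40.0
```

Emit:
jog_arm(translation=[[-0.003,0.06,0],[-0.007,0.14,0],[-0.01,0.22,0],[-0.014,0.3,0],[-0.018,0.38,0],[-0.021,0.46,0],[-0.022,0.52,0],[-0.022,0.53,0],[-0.022,0.53,0],[-0.022,0.53,0]], delta_rot=[[0,0,0],[0,0,0],[0,0,0],[0,0,0],[0,0,0],[0,0,0],[0,0,0],[0,0,0],[0,0,0],[0,0,0]])

```text
time_s: 12.55
tool_pos: [0.5213, 0.1302, 0.235]
eef_rot: [-2.349, -2.085, 0.002]
contact_force: [-0.1, -0.7, -1.0]
finger_gap: 0.314
gripper_force: 40.0
```

```bash
python3 - <<'E'
from h import *
np.set_printoptions(precision=4,suppress=True)
s=sense();print(s["tool_pos"],s["time_s"],s["contact_force"],s["finger_gap"])
o=np.array(s["tool_pos"])
for c in("side","top"):
    im,d=get_image(c);P=cloud(d,c)
    for l in("lamp_amber","ring_top"):
      for x in place_of(l,c)[:2]: print(c,l,w(x["point"],c),x["score"])
    if c=="side":
        cv2.imwrite('pics/s3.png',cv2.resize(im[120:320,190:450],None,fx=3,fy=3))
    r=regions_of("lamp_amber",c)
    if r:
        m=r[0]["region"].astype(bool)&(d>0); q=P[m]
        q=q[(abs(q[:,0]-o[0])<.06)&(abs(q[:,1]-o[1])<.06)]
        print(len(q),q.min(0),q.max(0))
        # lens sphere fit r=28
        from scipy.optimize import least_squares
        f=least_squares(lambda p:np.linalg.norm(q[:]-p,axis=1)-.028,[o[0],o[1],q[:,2].mean()],loss='soft_l1',f_scale=.002); print("lens centre",f.x,np.median(abs(f.fun)))
E
```

```text
[0.5213 0.1302 0.235 ] 12.55 [-0.0608 -0.6804 -1.0279] 0.31381912171467413
side lamp_amber [0.5225 0.1319 0.1921] 0.6
side ring_top [0.5217 0.1318 0.0746] 0.92
708 [0.4934 0.1016 0.1932] [0.5453 0.1468 0.2882]
lens centre [0.5192 0.132  0.2407] 0.008568099240958785
top ring_top [0.5215 0.1306 0.0728] 0.39
```

View pics/s3.png

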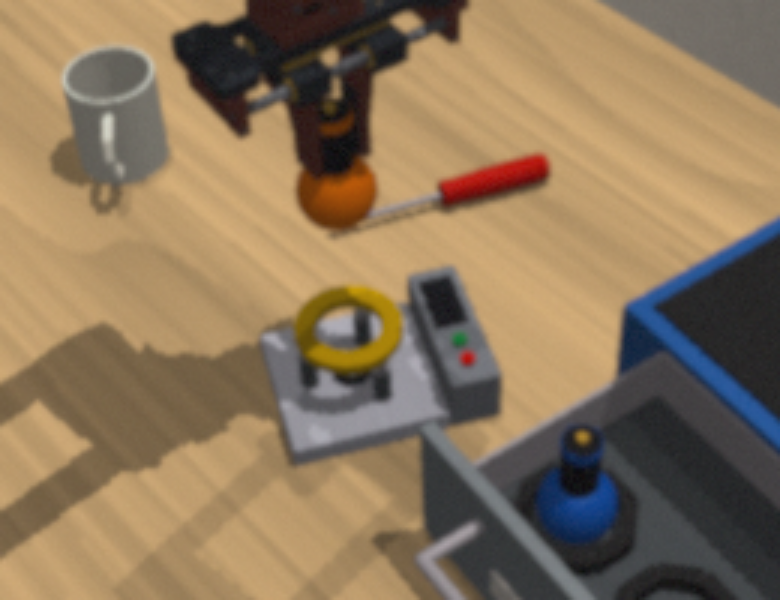

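The amber lamp hangs upright in the fingers (crop 337, 190), about over the ring (350, 330), and the blue lamp stays in its nest. I'll lower it.

Emit:
jog_arm(translation=[[0,0.002,-0.05],[0,0.002,-0.11],[0,0.002,-0.16],[0,0.002,-0.185],[0,0.002,-0.195],[0,0.002,-0.195]], delta_rot=[[0,0,0],[0,0,0],[0,0,0],[0,0,0],[0,0,0],[0,0,0]])

```text
time_s: 13.7
tool_pos: [0.5221, 0.1327, 0.1192]
eef_rot: [2.348, 2.086, 0.001]
contact_force: [0.8, 0.5, -0.7]
finger_gap: 0.312
gripper_force: 40.0
```

Emit:
jog_arm(translation=[[0,0,-0.004],[0,0,-0.008],[0,0,-0.012],[0,0,-0.016],[0,0,-0.016]], delta_rot=[[0,0,0],[0,0,0],[0,0,0],[0,0,0],[0,0,0]])

```text
time_s: 14.32
tool_pos: [0.5221, 0.1324, 0.1093]
eef_rot: [2.348, 2.086, 0.0]
contact_force: [-0.2, -2.1, 2.4]
finger_gap: 0.313
gripper_force: 40.0
```

Emit:
jog_arm(translation=[[0,-0.002,0],[0,-0.002,-0.004],[0,-0.002,-0.008],[0,-0.002,-0.012],[0,-0.002,-0.016],[0,-0.002,-0.016]], delta_rot=[[0,0,0],[0,0,0],[0,0,0],[0,0,0],[0,0,0],[0,0,0]])

```text
time_s: 15.08
tool_pos: [0.5222, 0.1314, 0.0997]
eef_rot: [2.348, 2.086, 0.001]
contact_force: [-0.1, -1.3, 7.3]
finger_gap: 0.309
gripper_force: 40.0
```

Emit:
jog_arm(translation=[[0,0,-0.003],[0,0,-0.006],[0,0,-0.008],[0,0,-0.01],[0,0,-0.01]], delta_rot=[[0,0,0],[0,0,0],[0,0,0],[0,0,0],[0,0,0]])

```text
time_s: 15.7
tool_pos: [0.5224, 0.1314, 0.0948]
eef_rot: [2.347, 2.086, 0.002]
contact_force: [-1.7, -3.0, 15.6]
finger_gap: 0.313
gripper_force: 40.0
```

Emit:
jog_arm(translation=[[0,0,-0.001],[0,0,-0.0015],[0,0,-0.0015],[0,0,-0.0015]], delta_rot=[[0,0,0],[0,0,0],[0,0,0],[0,0,0]])

```text
time_s: 16.2
tool_pos: [0.5224, 0.1314, 0.0947]
eef_rot: [2.347, 2.086, 0.002]
contact_force: [-4.3, -2.7, 23.6]
finger_gap: 0.315
gripper_force: 40.0
```

```bash
python3 - <<'E'
from h import *
np.set_printoptions(precision=4,suppress=True)
s=sense();print(s["tool_pos"],s["contact_force"],s["gripper_force"])
im,d=get_image("side");P=cloud(d,"side")
cv2.imwrite('pics/s4.png',cv2.resize(im[180:330,230:430],None,fx=4,fy=4))
for l in("ring_top","lamp_amber","lamp_blue"):
  for x in place_of(l,"side")[:1]: print(l,w(x["point"],"side"),x["score"])
hsv=cv2.cvtColor(im,cv2.COLOR_BGR2HSV)
m=(hsv[...,0]>22)&(hsv[...,0]<34)&(hsv[...,1]>170)&(np.hypot(P[...,0]-.5215,P[...,1]-.1315)<.045)&(P[...,2]>.04)
q=P[m];print("ring z",len(q),np.percentile(q[:,2],[10,50,75,90]))
m=m&(q[:,2].max()>0);t=P[m&(P[...,2]>np.percentile(q[:,2],40))]
A=np.c_[t[:,:2]-[.5215,.1315],np.ones(len(t))];print("plane",np.linalg.lstsq(A,t[:,2],rcond=None)[0])
E
```

```text
[0.5224 0.1314 0.0947] [-4.282  -2.6965 23.5701] 40.009819865226746
ring_top [0.5186 0.1349 0.0624] 0.95
lamp_amber [0.5236 0.1317 0.0502] 0.77
lamp_blue [ 0.5462 -0.0807  0.0259] 0.69
ring z 251 [0.0584 0.0622 0.0634 0.0646]
plane [-0.0065 -0.0072  0.0631]
```

View pics/s4.png

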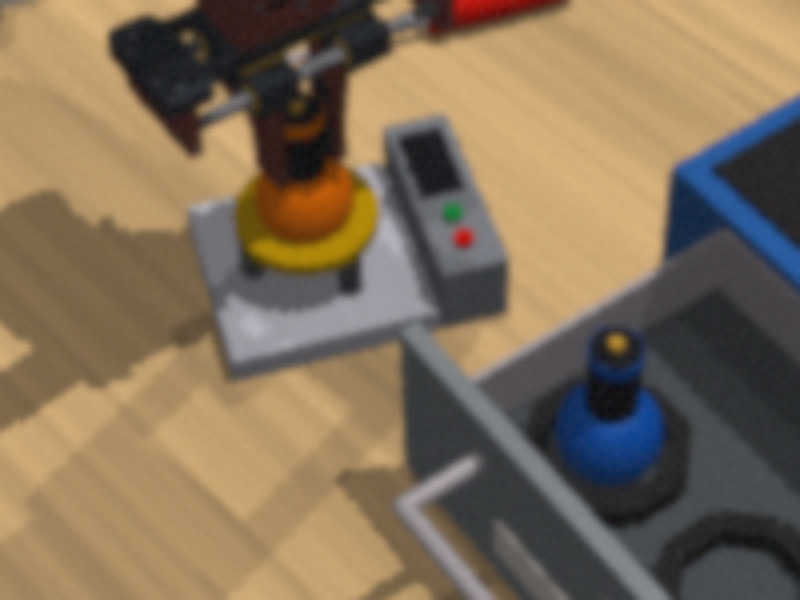

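The lamp sits upright in the ring (crop 305, 210). The ring's top is at about 61–62 mm, and the push rose to 24 N with no further travel, so the ring is on its stop. The blue lamp is still in its nest. Handing in.

```bash
python3 -c "
from cell import *
print(close_job())"
```

```text
the job is handed in; nothing more can be done
None
```

The job is handed in, with no verdict reported: the drawer is about 160 mm open, and the arm is still holding the amber lamp upright in the ring, pressed onto its stop with about 24 N; the blue lamp is in its nest, and the screwdriver and mug were not touched.

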